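# Raise the leaded panel to the pointer and hold it

## Robot

A 6-joint arm with a two-finger parallel gripper is mounted at the origin on the work surface. World frame = base frame: x ahead of the robot, y to its left, z up, the work surface at z = 0. Lengths are in m, angles in rad, forces in N, time in s.
With the tool pointing down it reaches from about 0.3 to 0.85 m from the base axis. Payload 5.4 kg.
Tool frame: the origin (TCP) lies between the finger pads; the fingertips stand 14 mm ahead of it and the grasp point (between the pads) lies 5 mm behind it; x points along the fingers, y is the direction in which the jaws open and shut, and the axes are right-handed (so a half turn about x gives the same grasp; the last joint's range is limited). The gripper opens to 85 mm and grips with 20 to 120 N. Pads are 22 mm wide; open, the fingers measure 114 mm over their backs; the gripper's body (76 mm by 85 mm) begins 54 mm behind the grasp point. The pads swing forward as they close: fully open they stand 13 mm farther back than shut.
Start: joints at [-1.38, 0.158, 1.597, -0, 1.386, -0.21], TCP at [0.224, -0.529, 0.245] pointing down, gripper open.
Joint ranges: [-2.91, 2.91], [-0.94, 2.29], [0.18, 2.7], [-1.29, 4.43], [0.17, 2.64], [-3, 3]. Speed limits (rad/s): [2.57, 2.57, 3.14, 3.14, 3.14, 3.14].

## Interface

Orientations are given as a unit quaternion [w, x, y, z].
In Python, from plant import r, optics, job gives the robot as it stands. The module is installed in compiled form; this text tells all that it offers.
- The arm moves only by the tool jog_arm, never from a script. Its argument "moves" is a list of rows, each an object of numbers: "x", "y", "z": the shift along the world's x, y, z in mm; "ax", "ay", "az": the turn, a rotation vector about the world's x, y, z in degrees; "jaw": the gripper command: -1 is shut, 1 is fully open, values between are in proportion. In form: [{"x": .., "y": .., "z": .., "ax": .., "ay": .., "az": .., "jaw": ..}, ...]. A call has 1 to 10 rows; each row is the pose to reach, as a shift and turn from the pose commanded when the call began; what a row does not reach only later rows make up. A row lasts 1/8 s, in which the tool goes at most 62.5 mm and 10.7 degrees, less where a joint would pass 70% of its speed; a pose out of reach is approached as far as the arm can. A call with a gripper value outside its range is refused whole. The fingers move at their own pace and stop on an object; "newtons" is the grip in N (left out, the last holds). Time passes only in rows, so rows that repeat a pose let the fingers close. It gives the time, the measured TCP pose, the force and the opening at its end, in the units of the state.
- r.state(): the state, without advancing time (a new reading comes with each control period).
- optics.capture(name): name is "side" or "top"; returns a dict with "pixels" (420x560x3 uint8, red, green, blue), "vfov" (degrees; the focal length in pixels is half the picture's height over the tangent of half this angle, whatever the lens; pixels are square), "cx", "cy" (the principal point, pixels), "eye" and "rotation" of the camera in the world. Camera axes: x right, y down, z forward; pixel columns grow to the right and rows downward; lengths in m; the calibration is good to about 2 mm. A picture is of the moment at which its call begins. There is no depth.
- job.finish_job(): hands the job in, once; it reports no verdict.
Trained networks look in the newest picture that a camera, given by its name, has taken for a name from the list of things; names that differ only in an ending like _2 or _b are one class to them, and where a whole thing is asked for, a point or a joint stands for the part that bears it (a point fixed in the world has none). Each returns a list of dicts, best first, with "p" (0 to 1); they miss things now and then, are a little off and sometimes report something else, mostly with a low value. They report only what shows in the picture. A call takes as long as a camera call. They do not tell look-alikes from the thing itself.
- optics.boxes_of(query, camera): "xyz" ([x, y, z] in m, in world coordinates, good to about 4 mm: the middle of the surface that is visible of it).
- optics.cut_out(query, camera): "mask" (420x560 bool, what is visible of it).
The state is a dict: "time_s": time; "q": joint angles; "joint_velocities": joint speeds; "joint_torque": joint torques, N m; "tcp_pos": TCP position; "tcp_rot": TCP orientation; "ft_force": force on the tool from outside, world axes, zero at the start; "moment": the same for the moment, N m; "grip_width": finger opening in m.
Only numpy, scipy, OpenCV 4.12 (cv2) and the standard library are available. Lean on these libraries where they do the work, as an engineer would, in place of code of your own. Each camera call takes 0.05 s, during which the arm holds its last target. There are 200 camera calls.

## Task

Take the wooden fid off the hinged leaded-glass panel and lay it in the blue tray. Then lift the panel, which has an orange knob at its free edge, until it is parallel with the red pointer beside it, and keep holding it there: it falls shut if let go, so finish while still holding it at the pointer. Never let the panel slam, do not shift the pointer, and leave the other things where they lie.

Things in the scene. Friction and masses are not known exactly. Their poses are not given: they have to be found in the camera images.
- fid: wooden lead-dressing fid (smoothing stick) lying on the closed panel, 130 mm long along its x, 26 mm wide (y), 16 mm thick (z up); the last 40 mm at its +x end are only 20 mm wide and 10 mm thick; a blue band near its -x end. Origin: centre of its underside. About 60 g.
- tray_in (a point): centre of the inner floor (5 mm above the table) of a fixed blue open tray, inside 210 mm along its x, 140 mm along its y, rim 27 mm above that floor, walls 5 mm thick
- flap (a joint): angle of the hinged panel: 0 = closed, flat on the light box; grows as the knob end is lifted, up to 1.4 rad. The hinge turns freely and the panel falls shut by its own weight (about 0.6 kg; 2 to 4 N at the knob).
- panel_hinge (a point): hinged panel: dark wooden frame, leaded flower of green and amber glass, 200 x 200 x 12 mm, lying level on a light box 220 x 220 x 38 mm when closed (top 56 mm above the table). Origin: on the hinge axis, middle of the far edge, mid-thickness, 50 mm above the table. y: hinge axis; -x: from the hinge along the panel to the knob; z: its upper face. Frame reaches 5 to 205 mm along -x.
- knob (a point): centre of the orange knob, 245 mm from the hinge axis (50 mm above the table when closed): a cylinder 24 mm in diameter, 26 mm long along the panel's y, on a 10 mm stem from the middle of the near edge; 28 mm clear between knob and panel, free below. Pinched from above along y, it turns between the pads as the panel rises. Axes as the panel's.
- pointer (a joint): angle of the red pointer, on the same hinge axis and in the same sense as flap: 0 = level, the panel is at the mark when the two are equal. It is stiff and stays as set; it differs each time (0.5 to 0.95 rad).
- pointer_tip (a point): tip of the red pointer, a bar 6 mm wide and 12 mm deep that swings beside the panel's +y side, 125 mm from its middle; 205 mm from the hinge axis along the pointer's -x; axes as the panel's when at the same angle
- lead_knife: bystander: lead knife with a handle and flat steel blade, lying; origin in its underside. Leave alone.
- hammer: bystander: small hammer, lying; origin in its underside. Leave alone.
- nail_pot: bystander: aluminium pot, 64 mm wide, 60 mm high; origin in its underside. Leave alone.
- flux_jar: bystander: amber jar, 60 mm wide, 75 mm high; origin in its underside. Leave alone.
- roundel: bystander: green glass disc, 70 mm wide, 6 mm thick; origin in its underside. Leave alone.
- oak_lath: bystander: oak strip 160 x 25 x 12 mm; origin in its underside. Leave alone.
Mind the look-alikes: they are no part of the job. Leave any black or yellow look-alike of the fid alone.

How it is judged:
By the outcome, as a careful person would: the job done as asked, in the order asked, and still so for the second after the job is handed in, while the arm keeps its last pose, push and grip.
It also fails if it takes over 58 s, if anything falls off the work surface, if the arm or the gripper's body presses on something with over 40 N, if the wrist force passes 120 N, or if a joint passes its speed limit or range.

## Working session

There is one attempt and no reset: what is moved stays moved. The work goes in short steps, Python scripts to look and compute and a tool call to move; the robot and the scene stay as the last step left them, time stands still between calls to the robot, and variables do not carry over. Pictures are saved under pics/ and viewed, about 8 in all and at most 12, crops included, and the job is handed in when it is done.

Besides the shell and the picture viewer there is one more tool, called as name([rows], argument=value, ...), one row to a line, values as JSON. jog_arm: Moves the arm, as the interface text tells. Its arguments: {"type":"object","properties":{"moves":{"type":"array"},"newtons":{"type":"number"}},"required":["moves"]}

```bash
mkdir -p pics
cat > h.py <<'E'
import numpy as np, cv2
from plant import r, optics, job
def K(c):
    f=c["pixels"].shape[0]/2/np.tan(np.radians(c["vfov"])/2); return f
def proj(c,P):
    p=(np.atleast_2d(P)-c["eye"])@np.array(c["rotation"]); f=K(c)
    return np.c_[c["cx"]+f*p[:,0]/p[:,2], c["cy"]+f*p[:,1]/p[:,2]]
def ray(c,uv):
    uv=np.atleast_2d(uv).astype(float); f=K(c)
    d=np.c_[(uv[:,0]-c["cx"])/f,(uv[:,1]-c["cy"])/f,np.ones(len(uv))]@np.array(c["rotation"]).T
    return d
def onz(c,uv,z):
    d=ray(c,uv); e=np.array(c["eye"]); return e+d*((z-e[2])/d[:,2])[:,None]
def save(c,n): cv2.imwrite(f"pics/{n}.png",c["pixels"][:,:,::-1])
E
python3 - <<'E'
from h import *
for n in("top","side"):
    c=optics.capture(n); save(c,n+"0"); print(n,c["vfov"],c["cx"],c["cy"],np.round(c["eye"],3),np.round(c["rotation"],3).tolist())
    for q in["fid","tray_in","panel_hinge","knob","pointer_tip","pointer","flap","lead_knife","hammer","nail_pot","flux_jar","roundel","oak_lath"]:
        try: print(q,[(round(b["p"],2),np.round(b["xyz"],3).tolist(),np.round(proj(c,b["xyz"])[0]).tolist()) for b in optics.boxes_of(q,n)][:3])
        except Exception as e: print(q,e)
E
```

```text
top 54.9531398103107 279.60502643671487 213.13907945083724 [0.466 0.043 1.245] [-0.018, 0.714, -0.699, 0.035]
fid matmul: Input operand 1 has a mismatch in its core dimension 0, with gufunc signature (n?,k),(k,m?)->(n?,m?) (size 4 is different from 3)
tray_in matmul: Input operand 1 has a mismatch in its core dimension 0, with gufunc signature (n?,k),(k,m?)->(n?,m?) (size 4 is different from 3)
panel_hinge matmul: Input operand 1 has a mismatch in its core dimension 0, with gufunc signature (n?,k),(k,m?)->(n?,m?) (size 4 is different from 3)
knob matmul: Input operand 1 has a mismatch in its core dimension 0, with gufunc signature (n?,k),(k,m?)->(n?,m?) (size 4 is different from 3)
pointer_tip matmul: Input operand 1 has a mismatch in its core dimension 0, with gufunc signature (n?,k),(k,m?)->(n?,m?) (size 4 is different from 3)
pointer matmul: Input operand 1 has a mismatch in its core dimension 0, with gufunc signature (n?,k),(k,m?)->(n?,m?) (size 4 is different from 3)
flap matmul: Input operand 1 has a mismatch in its core dimension 0, with gufunc signature (n?,k),(k,m?)->(n?,m?)
[... 2221 characters left out ...]
has a mismatch in its core dimension 0, with gufunc signature (n?,k),(k,m?)->(n?,m?) (size 4 is different from 3)
nail_pot matmul: Input operand 1 has a mismatch in its core dimension 0, with gufunc signature (n?,k),(k,m?)->(n?,m?) (size 4 is different from 3)
flux_jar matmul: Input operand 1 has a mismatch in its core dimension 0, with gufunc signature (n?,k),(k,m?)->(n?,m?) (size 4 is different from 3)
roundel matmul: Input operand 1 has a mismatch in its core dimension 0, with gufunc signature (n?,k),(k,m?)->(n?,m?) (size 4 is different from 3)
oak_lath matmul: Input operand 1 has a mismatch in its core dimension 0, with gufunc signature (n?,k),(k,m?)->(n?,m?) (size 4 is different from 3)
```

```bash
cat >> h.py <<'E'
from scipy.spatial.transform import Rotation as Rn
def cap(n):
    c=dict(optics.capture(n)); w,x,y,z=c["rotation"]; c["rotation"]=Rn.from_quat([x,y,z,w]).as_matrix(); c["eye"]=np.array(c["eye"]); return c
def show(c,n,qs):
    for q in qs: print(q,[(round(b["p"],2),np.round(b["xyz"],3).tolist(),np.round(proj(c,b["xyz"])[0]).tolist()) for b in optics.boxes_of(q,n)][:3])
E
python3 - <<'E'
from h import *
for n in("top","side"):
    c=cap(n); print(n,c["rotation"][:,2])
    show(c,n,["fid","tray_in","knob","pointer_tip","pointer","flap","lead_knife","hammer","nail_pot","flux_jar","roundel","oak_lath"])
    m=optics.cut_out("fid",n)
    for a in m: 
        pts=np.argwhere(a["mask"])[:,::-1]; w=onz(c,pts,0.066); mu=w.mean(0); U=np.linalg.svd((w-mu)[:,:2],full_matrices=False); print("fidmask",a["p"],len(pts),mu.round(4),U[2][0],(2*U[1]/len(pts)**.5*3**.5).round(4),c["pixels"][pts[:,1],pts[:,0]].mean(0))
s=r.state(); print({k:np.round(v,3) for k,v in s.items()})
E
```

```text
top [ 0.07492246 -0.02423449 -0.99689484]
fid [(0.65, [0.352, 0.11, 0.018], [246.0, 281.0]), (0.54, [0.34, -0.075, 0.015], [307.0, 286.0]), (0.32, [0.729, -0.305, 0.036], [385.0, 159.0])]
tray_in [(0.66, [0.488, -0.239, 0.002], [361.0, 238.0]), (0.6, [0.63, 0.122, 0.061], [243.0, 187.0])]
knob [(0.68, [0.631, 0.123, 0.06], [243.0, 187.0])]
pointer_tip [(0.7, [0.648, 0.237, 0.162], [199.0, 174.0])]
pointer [(0.73, [0.65, 0.236, 0.159], [199.0, 173.0])]
flap [(0.63, [0.63, 0.122, 0.058], [243.0, 187.0]), (0.53, [0.396, 0.288, 0.011], [187.0, 265.0])]
lead_knife [(0.84, [0.537, 0.564, 0.002], [99.0, 216.0]), (0.48, [0.397, 0.288, 0.009], [187.0, 264.0]), (0.23, [0.624, 0.449, 0.016], [137.0, 188.0])]
hammer [(0.77, [0.496, -0.521, 0.027], [454.0, 237.0]), (0.72, [0.625, 0.12, 0.057], [244.0, 189.0]), (0.57, [0.772, -0.141, 0.074], [334.0, 141.0])]
nail_pot [(0.87, [0.731, -0.303, 0.035], [384.0, 159.0]), (0.67, [0.651, 0.237, 0.156], [199.0, 173.0])]
flux_jar [(0.89, [0.773, -0.138, 0.078], [333.0, 140.0])]
roundel [(0.7, [0.395, 0.287, 0.009], [188.0, 265.0])]
oak_lath [(0.88, [0.626, 
[... 1411 characters left out ...]
066 ] [-0.84400134  0.53634106] [0.1249 0.0339] [116.55677656  93.76923077  67.01831502]
fidmask 0.63 217 [ 0.3183 -0.0119  0.066 ] [0.21566898 0.97646653] [0.1237 0.0261] [18.95852535 20.53917051 24.06451613]
{'time_s': np.float64(2.8), 'q': array([-1.38 ,  0.158,  1.597, -0.   ,  1.386, -0.21 ]), 'joint_velocities': array([ 0.   , -0.001,  0.001,  0.   , -0.   , -0.001]), 'joint_torque': array([-0.0000e+00, -3.9600e+01, -3.3169e+01, -0.0000e+00,  1.0000e-03,
       -0.0000e+00]), 'tcp_pos': array([ 0.224, -0.529,  0.245]), 'tcp_rot': array([-0.141, -0.693, -0.141,  0.693]), 'ft_force': array([0.614, 0.396, 0.367]), 'moment': array([-0.011, -0.02 ,  0.042]), 'grip_width': np.float64(0.085)}
```

View pics/top0.png

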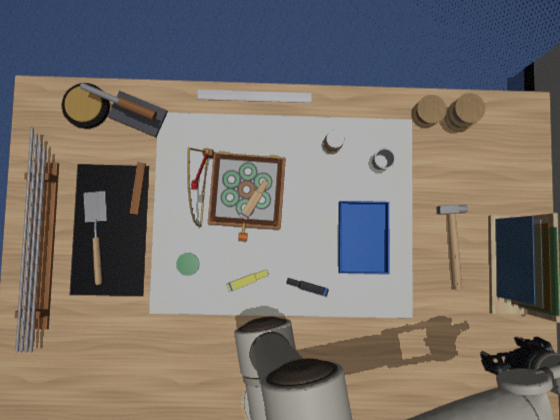

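View pics/side0.png

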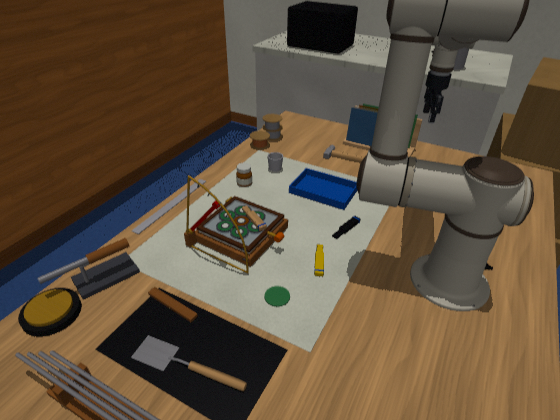

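```bash
cat > m.py <<'E'
from h import *
C={n:cap(n) for n in("top","side")}
def cc(n,lo,hi,win):
    hsv=cv2.cvtColor(C[n]["pixels"],cv2.COLOR_RGB2HSV); m=cv2.inRange(hsv,lo,hi); o=np.zeros_like(m); x0,y0,x1,y1=win; o[y0:y1,x0:x1]=m[y0:y1,x0:x1]; return o
if __name__=="__main__":
    c=C["top"]
    m=cc("top",(105,150,60),(125,255,255),(320,190,410,285)); p=np.argwhere(m)[:,::-1]; rc=cv2.minAreaRect(onz(c,p,0.032)[:,:2].astype(np.float32)*1000); print("tray",rc,onz(c,p,.005).mean(0))
    k=cc("top",(5,180,120),(14,255,255),(235,228,255,245)); p=np.argwhere(k)[:,::-1]; print("knob",len(p),onz(c,p,.055).mean(0))
    c2=C["side"];
    for n in C:
        for q in("panel_hinge","flap"):
            for a in optics.cut_out(q,n): print(q,n,a["p"],a["mask"].sum(),np.argwhere(a["mask"]).mean(0)[::-1])
    r_=cc("side",(0,190,90),(4,255,255),(180,180,230,250)); r2=cc("side",(172,190,60),(180,255,255),(180,180,230,250)); print("red side",cv2.countNonZero(r_|r2))
    a=cv2.resize(C["top"]["pixels"][140:250,180:295],None,fx=5,fy=5,interpolation=cv2.INTER_CUBIC)[:, :]
    b=cv2.resize(C["side"]["pixels"][170:275,175:295],None,fx=5,fy=5,interpolation=cv2.INTER_CUBIC)
    cv2.imwrite("pics/c1t.png",a[:,:,::-1]); cv2.imwrite("pics/c1s.png",b[:,:,::-1])
E
python3 m.py
```

```text
tray ((491.8116760253906, -241.6732177734375), (212.2954559326172, 148.80226135253906), 0.6044976711273193) [ 0.49068309 -0.24642329  0.005     ]
knob 8 [0.48272278 0.11993154 0.055     ]
panel_hinge top 0.67 4326 [245.19232547 189.64355062]
panel_hinge top 0.21 454 [137.56167401 187.7753304 ]
flap top 0.91 4294 [245.10805776 189.4683279 ]
panel_hinge side 0.6 2549 [240.52648097 223.13024716]
flap side 0.62 2575 [240.72737864 222.96970874]
red side 16
```

View pics/c1t.png

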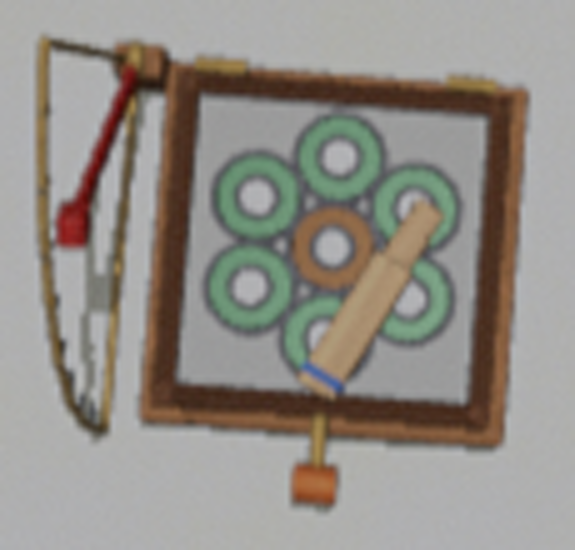

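View pics/c1s.png

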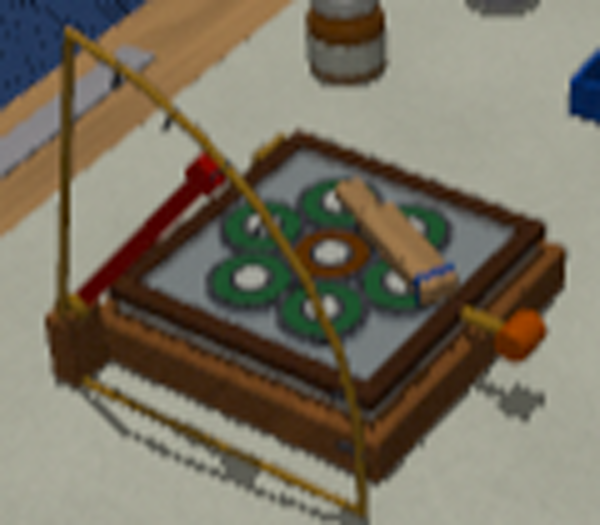

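```bash
cat > fit.py <<'E'
from h import *
from scipy.optimize import least_squares
T=cap("top");S=cap("side")
t=lambda *a:[(a[i]/5+180-.4,a[i+1]/5+140-.4) for i in range(0,len(a),2)]
s=lambda *a:[(a[i]/5+175-.4,a[i+1]/5+170-.4) for i in range(0,len(a),2)]
Z=.041
obj=np.array([[5,110],[5,-110],[-215,-110],[-215,110],[-245,0]])/1000
tp=t(180,62,527,92,500,445,140,422,314,485); sp=s(520,335)
def W(p,o,z): c,q=np.cos(p[2]),np.sin(p[2]); return np.array([p[0]+c*o[0]-q*o[1],p[1]+q*o[0]+c*o[1],z])
def f(p): return np.concatenate([(proj(T,W(p,o,.05 if i==4 else Z))[0]-tp[i])*(2 if i==4 else 1) for i,o in enumerate(obj)]+[2*(proj(S,W(p,obj[4],.05))[0]-sp[0])])
R=least_squares(f,[.7,.1,0]); p=R.x; print("hinge",p,"res",R.fun.round(1))
print("knob",W(p,obj[4],.05))
def tri(a,b):
    d=[ray(T,a)[0],ray(S,b)[0]]; A=0;B=0
    for e,v in zip((T["eye"],S["eye"]),d):
        v=v/np.linalg.norm(v);M=np.eye(3)-np.outer(v,v);A=A+M;B=B+M@e
    return np.linalg.solve(A,B)
def loc(w): c,q=np.cos(p[2]),np.sin(p[2]); d=w[:2]-p[:2]; return np.array([c*d[0]+q*d[1],-q*d[0]+c*d[1],w[2]-.05])
for n,a,b in(("tip",t(72,225)[0],s(207,173)[0]),("fidblue",t(324,378)[0],s(436,280)[0]),("fidtip",t(428,212)[0],s(350,190)[0])):
    w=tri(a,b); print(n,w.round(4),loc(w).round(4),"ang",np.arctan2(loc(w)[2],-loc(w)[0]),np.hypot(loc(w)[2],loc(w)[0]), proj(T,w)-a)
# side ray with plane y'=.125
nrm=np.array([-np.sin(p[2]),np.cos(p[2]),0]); o=np.array([p[0],p[1],0])
for b in s(90,296,150,230,207,173):
    d=ray(S,b)[0]; k=(.125-(S["eye"]-o)@nrm)/(d@nrm); l=loc(S["eye"]+k*d); print("plane",l.round(4),np.arctan2(l[2],-l[0]))
st=r.state(); w,x,y,z=st["tcp_rot"]; print(Rn.from_quat([x,y,z,w]).as_matrix().round(3))
E
python3 fit.py
```

```text
hinge [ 0.72829576  0.10631477 -0.06019508] res [-1.9 -1.1  1.5 -0.9  0.9  1.1 -0.9 -0.4  0.4  0.1  0.3  0.7]
knob [0.4837395  0.12105366 0.05      ]
tip [0.6135 0.2407 0.2015] [-0.1226  0.1272  0.1515] ang 0.8902007202154869 0.19489188124241238 [[-0.03591954 -0.06339491]]
fidblue [0.5459 0.1164 0.0659] [-0.1827 -0.0009  0.0159] ang 0.08687435924945791 0.18334920495230422 [[0.04604102 0.09697068]]
fidtip [0.6458 0.058  0.0602] [-0.0794 -0.0532  0.0102] ang 0.12782196589487382 0.08009556752109753 [[0.09500295 0.19185854]]
plane [-0.0159  0.125   0.0156] 0.7750016817462141
plane [-0.0727  0.125   0.0901] 0.891906559495229
plane [-0.1204  0.125   0.1493] 0.8921170656042618
[[ 0.     0.39  -0.921]
 [ 0.    -0.921 -0.39 ]
 [-1.     0.    -0.   ]]
```

jog_arm([
  {"x": 355,"y": 627,"z": -45,"az": 126,"jaw": 1},
  {"x": 355,"y": 627,"z": -45,"az": 126,"jaw": 1},
  {"x": 355,"y": 627,"z": -45,"az": 126,"jaw": 1},
  {"x": 355,"y": 627,"z": -45,"az": 126,"jaw": 1},
  {"x": 355,"y": 627,"z": -45,"az": 126,"jaw": 1},
  {"x": 355,"y": 627,"z": -45,"az": 126,"jaw": 1},
  {"x": 355,"y": 627,"z": -45,"az": 126,"jaw": 1},
  {"x": 355,"y": 627,"z": -45,"az": 126,"jaw": 1},
  {"x": 355,"y": 627,"z": -45,"az": 126,"jaw": 1},
  {"x": 355,"y": 627,"z": -45,"az": 126,"jaw": 1},
], newtons=40)

```text
$.moves[0]: bad value
```

jog_arm([
  {"x": 60,"y": 100,"z": 0,"ax": 0,"ay": 0,"az": 21,"jaw": 1},
  {"x": 120,"y": 210,"z": 0,"ax": 0,"ay": 0,"az": 42,"jaw": 1},
  {"x": 180,"y": 320,"z": 0,"ax": 0,"ay": 0,"az": 63,"jaw": 1},
  {"x": 355,"y": 627,"z": -45,"ax": 0,"ay": 0,"az": 126,"jaw": 1},
], newtons=40)

```text
time_s: 3.7
tcp_pos: [0.3488, -0.3109, 0.2406]
tcp_rot: [0.387, 0.592, 0.386, -0.592]
ft_force: [1.8, 0.9, -0.2]
grip_width: 0.0853
```

jog_arm([
  {"x": 230,"y": 409,"z": -20,"ax": 0,"ay": 0,"az": 83,"jaw": 1},
  {"x": 230,"y": 409,"z": -20,"ax": 0,"ay": 0,"az": 83,"jaw": 1},
  {"x": 230,"y": 409,"z": -20,"ax": 0,"ay": 0,"az": 83,"jaw": 1},
  {"x": 230,"y": 409,"z": -20,"ax": 0,"ay": 0,"az": 83,"jaw": 1},
  {"x": 230,"y": 409,"z": -20,"ax": 0,"ay": 0,"az": 83,"jaw": 1},
  {"x": 230,"y": 409,"z": -20,"ax": 0,"ay": 0,"az": 83,"jaw": 1},
  {"x": 230,"y": 409,"z": -20,"ax": 0,"ay": 0,"az": 83,"jaw": 1},
  {"x": 230,"y": 409,"z": -20,"ax": 0,"ay": 0,"az": 83,"jaw": 1},
  {"x": 230,"y": 409,"z": -20,"ax": 0,"ay": 0,"az": 83,"jaw": 1},
  {"x": 230,"y": 409,"z": -20,"ax": 0,"ay": 0,"az": 83,"jaw": 1},
])

```text
time_s: 4.95
tcp_pos: [0.5776, 0.096, 0.2199]
tcp_rot: [0.681, 0.19, 0.681, -0.19]
ft_force: [-1.2, -0.5, -0.1]
grip_width: 0.0855
```

```bash
cat > st.py <<'E'
from h import *
s=r.state(); w,x,y,z=s["tcp_rot"]; M=Rn.from_quat([x,y,z,w]).as_matrix()
print(s["time_s"],"tcp",np.round(np.array(s["tcp_pos"])*1000,1),"yaw_y",np.degrees(np.arctan2(M[1,1],M[0,1])).round(1),"x",M[:,0].round(3),"q",np.round(s["q"],2),"F",np.round(s["ft_force"],1),"w",s["grip_width"])
E
python3 st.py
```

```text
4.95 tcp [577.6  96.  219.9] yaw_y 58.8 x [-0.001 -0.    -1.   ] q [-0.04  0.21  1.59 -0.    1.34 -1.07] F [-1.2 -0.5 -0.1] w 0.0855236270331075
```

jog_arm([
  {"x": 1,"y": 1,"z": -60,"ax": 0,"ay": 0,"az": 0,"jaw": 0},
  {"x": 1,"y": 1,"z": -110,"ax": 0,"ay": 0,"az": 0,"jaw": 0},
  {"x": 1,"y": 1,"z": -135,"ax": 0,"ay": 0,"az": 0,"jaw": 0},
  {"x": 1,"y": 1,"z": -146,"ax": 0,"ay": 0,"az": 0,"jaw": 0},
  {"x": 1,"y": 1,"z": -146,"ax": 0,"ay": 0,"az": 0,"jaw": 0},
])

```text
time_s: 5.58
tcp_pos: [0.5789, 0.0968, 0.0743]
tcp_rot: [0.681, 0.19, 0.681, -0.19]
ft_force: [-0.2, 0.1, 0.4]
grip_width: 0.0426
```

```bash
python3 st.py
python3 - <<'E'
from h import *
a=cap("top")["pixels"][140:250,180:295]; b=cap("side")["pixels"][165:275,175:295]
a=cv2.resize(a,None,fx=3.4,fy=3.4,interpolation=2);b=cv2.resize(b,(int(120*3.4),a.shape[0]),interpolation=2)
cv2.imwrite("pics/g1.png",np.hstack([a,b])[:,:,::-1])
E
```

```text
5.575 tcp [578.9  96.8  74.3] yaw_y 58.9 x [-0. -0. -1.] q [-0.04  0.38  1.69 -0.    1.07 -1.07] F [-0.2  0.1  0.4] w 0.04259603697490168
```

View pics/g1.png

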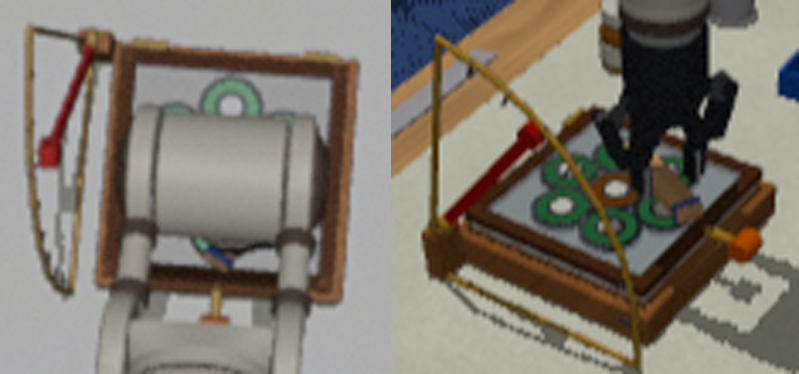

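Gripper straddles the fid: the fid is between the fingers (side crop ~(675,185)). Close and lift.

jog_arm([
  {"x": 0,"y": 0,"z": 0,"ax": 0,"ay": 0,"az": 0,"jaw": -1},
  {"x": 0,"y": 0,"z": 0,"ax": 0,"ay": 0,"az": 0,"jaw": -1},
  {"x": 0,"y": 0,"z": 0,"ax": 0,"ay": 0,"az": 0,"jaw": -1},
  {"x": 0,"y": 0,"z": 0,"ax": 0,"ay": 0,"az": 0,"jaw": -1},
], newtons=40)

```text
time_s: 6.18
tcp_pos: [0.5803, 0.0975, 0.0759]
tcp_rot: [0.682, 0.189, 0.68, -0.189]
ft_force: [-0.5, -0.6, 6.9]
grip_width: 0.0246
```

jog_arm([
  {"x": 0,"y": 0,"z": 20,"ax": 0,"ay": 0,"az": 0,"jaw": -1},
  {"x": 0,"y": 0,"z": 60,"ax": 0,"ay": 0,"az": 0,"jaw": -1},
  {"x": 0,"y": 0,"z": 100,"ax": 0,"ay": 0,"az": 0,"jaw": -1},
  {"x": 0,"y": 0,"z": 100,"ax": 0,"ay": 0,"az": 0,"jaw": -1},
])

```text
time_s: 6.68
tcp_pos: [0.5817, 0.0976, 0.1795]
tcp_rot: [0.684, 0.19, 0.678, -0.189]
ft_force: [0.5, 0.4, -1.4]
grip_width: 0.0246
```

jog_arm([
  {"x": -16,"y": -54,"z": 10,"ax": 0,"ay": 0,"az": 5,"jaw": -1},
  {"x": -32,"y": -108,"z": 10,"ax": 0,"ay": 0,"az": 10,"jaw": -1},
  {"x": -48,"y": -162,"z": 10,"ax": 0,"ay": 0,"az": 15,"jaw": -1},
  {"x": -64,"y": -216,"z": 0,"ax": 0,"ay": 0,"az": 20,"jaw": -1},
  {"x": -80,"y": -270,"z": 0,"ax": 0,"ay": 0,"az": 25,"jaw": -1},
  {"x": -100,"y": -320,"z": -20,"ax": 0,"ay": 0,"az": 31,"jaw": -1},
  {"x": -100,"y": -340,"z": -50,"ax": 0,"ay": 0,"az": 31,"jaw": -1},
  {"x": -100,"y": -340,"z": -80,"ax": 0,"ay": 0,"az": 31,"jaw": -1},
  {"x": -100,"y": -340,"z": -80,"ax": 0,"ay": 0,"az": 31,"jaw": -1},
])

```text
time_s: 7.8
tcp_pos: [0.4765, -0.2407, 0.091]
tcp_rot: [0.705, 0.002, 0.709, 0.001]
ft_force: [0.1, 0.6, -1.1]
grip_width: 0.0253
```

```bash
python3 st.py
python3 - <<'E'
from h import *
a=cap("top")["pixels"][180:300,310:430]; b=cap("side")["pixels"][120:240,260:390]
a=cv2.resize(a,None,fx=3,fy=3,interpolation=2);b=cv2.resize(b,None,fx=3,fy=3,interpolation=2)
cv2.imwrite("pics/t1.png",np.hstack([a,b])[:,:,::-1])
E
```

```text
7.8 tcp [ 476.5 -240.7   91. ] yaw_y 89.9 x [-0.006  0.005 -1.   ] q [-0.69  0.23  1.84  0.    1.08 -2.26] F [ 0.1  0.6 -1.1] w 0.025346628900969385
```

View pics/t1.png

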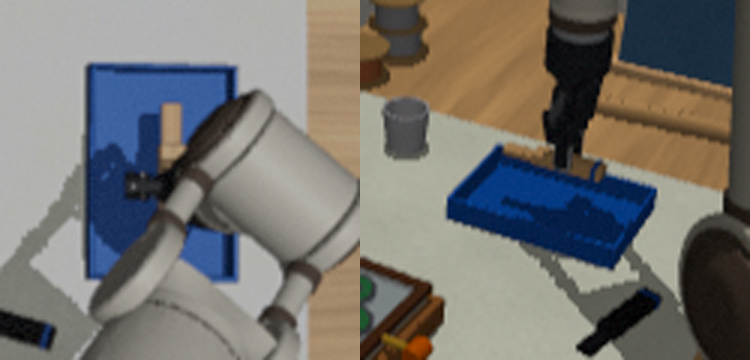

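jog_arm([
  {"x": 4,"y": 0,"z": -30,"ax": 0,"ay": 0,"az": 0,"jaw": -1},
  {"x": 6,"y": 0,"z": -50,"ax": 0,"ay": 0,"az": 0,"jaw": -1},
  {"x": 6,"y": 0,"z": -60,"ax": 0,"ay": 0,"az": 0,"jaw": -1},
  {"x": 6,"y": 0,"z": -64,"ax": 0,"ay": 0,"az": 0,"jaw": -1},
  {"x": 6,"y": 0,"z": -64,"ax": 0,"ay": 0,"az": 0,"jaw": -1},
])

```text
time_s: 8.52
tcp_pos: [0.4854, -0.2427, 0.0309]
tcp_rot: [0.707, 0.0, 0.707, -0.001]
ft_force: [-0.1, 0.4, -0.6]
grip_width: 0.0248
```

jog_arm([
  {"x": 0,"y": 0,"z": -3,"ax": 0,"ay": 0,"az": 0,"jaw": -1},
  {"x": 0,"y": 0,"z": -5,"ax": 0,"ay": 0,"az": 0,"jaw": -1},
  {"x": 0,"y": 0,"z": -5,"ax": 0,"ay": 0,"az": 0,"jaw": -1},
])

```text
time_s: 8.9
tcp_pos: [0.485, -0.2425, 0.0251]
tcp_rot: [0.707, 0.0, 0.707, -0.0]
ft_force: [0.7, -0.6, -0.3]
grip_width: 0.0247
```

jog_arm([
  {"x": 0,"y": 0,"z": -1,"ax": 0,"ay": 0,"az": 0,"jaw": -0.2},
  {"x": 0,"y": 0,"z": -1,"ax": 0,"ay": 0,"az": 0,"jaw": 0},
  {"x": 0,"y": 0,"z": -1,"ax": 0,"ay": 0,"az": 0,"jaw": 0},
  {"x": 0,"y": 0,"z": 30,"ax": 0,"ay": 0,"az": 0,"jaw": 0},
  {"x": 0,"y": 0,"z": 80,"ax": 0,"ay": 0,"az": 0,"jaw": 0},
  {"x": 0,"y": 0,"z": 125,"ax": 0,"ay": 0,"az": 0,"jaw": 0},
  {"x": 0,"y": 0,"z": 155,"ax": 0,"ay": 0,"az": 0,"jaw": 0},
  {"x": 0,"y": 0,"z": 155,"ax": 0,"ay": 0,"az": 0,"jaw": 0},
])

```text
time_s: 9.9
tcp_pos: [0.4865, -0.2437, 0.1831]
tcp_rot: [0.709, -0.001, 0.705, -0.002]
ft_force: [1.0, -0.2, -0.0]
grip_width: 0.0425
```

```bash
python3 st.py
python3 - <<'E'
from h import *
for n in("top","side"):
    c=cap(n); show(c,n,["fid","knob"])
    for a in optics.cut_out("fid",n):
        P=np.argwhere(a["mask"])[:,::-1]; print(a["p"],P.mean(0),onz(c,P,.015).mean(0).round(3),c["pixels"][P[:,1],P[:,0]].mean(0).round())
E
```

```text
9.9 tcp [ 486.5 -243.7  183.1] yaw_y 89.9 x [ 0.005 -0.004 -1.   ] q [-0.69  0.13  1.76 -0.    1.25 -2.26] F [ 1.  -0.2 -0. ] w 0.04252278415331196
fid [(0.71, [0.355, 0.109, 0.017], [246.0, 280.0]), (0.62, [0.34, -0.08, 0.016], [309.0, 286.0]), (0.56, [0.507, -0.242, 0.017], [363.0, 232.0])]
knob [(0.91, [0.622, 0.114, 0.06], [246.0, 190.0])]
0.83 [246.18666667 280.38666667] [0.353 0.109 0.015] [167. 167. 102.]
0.58 [361.8973384  235.13688213] [ 0.497 -0.24   0.015] [122. 104.  88.]
fid [(0.78, [0.492, -0.235, 0.02], [322.0, 187.0]), (0.53, [0.337, -0.072, 0.022], [346.0, 224.0]), (0.48, [0.349, 0.121, 0.013], [319.0, 261.0])]
knob [(0.83, [0.616, 0.128, 0.051], [241.0, 224.0])]
0.85 [318.72887324 260.82042254] [0.349 0.121 0.015] [154. 130.  19.]
0.64 [345.85714286 226.35483871] [ 0.336 -0.07   0.015] [12. 13. 15.]
0.55 [323.63690476 187.89880952] [ 0.489 -0.243  0.015] [100.  78.  57.]
```

jog_arm([
  {"x": 0,"y": 60,"z": 0,"ax": 0,"ay": 0,"az": -3.3,"jaw": 0.3},
  {"x": 0,"y": 120,"z": 0,"ax": 0,"ay": 0,"az": -3.3,"jaw": 0.3},
  {"x": 0,"y": 180,"z": 0,"ax": 0,"ay": 0,"az": -3.3,"jaw": 0.3},
  {"x": 0,"y": 240,"z": 0,"ax": 0,"ay": 0,"az": -3.3,"jaw": 0.3},
  {"x": 0,"y": 300,"z": -10,"ax": 0,"ay": 0,"az": -3.3,"jaw": 0.3},
  {"x": -2,"y": 350,"z": -40,"ax": 0,"ay": 0,"az": -3.3,"jaw": 0.3},
  {"x": -2,"y": 364,"z": -70,"ax": 0,"ay": 0,"az": -3.3,"jaw": 0.3},
  {"x": -2,"y": 364,"z": -80,"ax": 0,"ay": 0,"az": -3.3,"jaw": 0.3},
  {"x": -2,"y": 364,"z": -80,"ax": 0,"ay": 0,"az": -3.3,"jaw": 0.3},
])

```text
time_s: 11.42
tcp_pos: [0.4827, 0.1209, 0.0997]
tcp_rot: [0.706, 0.021, 0.707, -0.021]
ft_force: [-0.1, 0.2, -0.4]
grip_width: 0.0563
```

```bash
python3 st.py
python3 - <<'E'
from h import *
a=cap("top")["pixels"][150:270,190:310]; b=cap("side")["pixels"][165:285,180:310]
a=cv2.resize(a,None,fx=3,fy=3,interpolation=2);b=cv2.resize(b,None,fx=3,fy=3,interpolation=2)
cv2.imwrite("pics/k1.png",np.hstack([a,b])[:,:,::-1])
E
```

```text
11.425 tcp [482.7 120.9  99.7] yaw_y 86.6 x [-0.001 -0.    -1.   ] q [ 0.    0.13  1.94 -0.    1.08 -1.51] F [-0.1  0.2 -0.4] w 0.056300877255102244
```

View pics/k1.png

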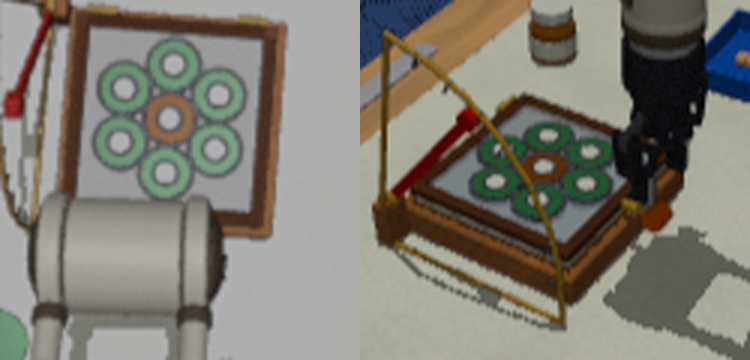

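jog_arm([
  {"x": 1,"y": 0,"z": -30,"ax": 0,"ay": 0,"az": 0,"jaw": 0.3},
  {"x": 1,"y": 0,"z": -46,"ax": 0,"ay": 0,"az": 0,"jaw": 0.3},
  {"x": 1,"y": 0,"z": -53,"ax": 0,"ay": 0,"az": 0,"jaw": 0.3},
  {"x": 1,"y": 0,"z": -53,"ax": 0,"ay": 0,"az": 0,"jaw": 0.3},
])

```text
time_s: 12.02
tcp_pos: [0.4841, 0.1214, 0.0472]
tcp_rot: [0.707, 0.021, 0.707, -0.021]
ft_force: [0.0, 1.0, 0.3]
grip_width: 0.0554
```

jog_arm([
  {"x": 0,"y": 0,"z": 0,"ax": 0,"ay": 0,"az": 0,"jaw": -1},
  {"x": 0,"y": 0,"z": 0,"ax": 0,"ay": 0,"az": 0,"jaw": -1},
  {"x": 0,"y": 0,"z": 0,"ax": 0,"ay": 0,"az": 0,"jaw": -1},
  {"x": 0,"y": 0,"z": 0,"ax": 0,"ay": 0,"az": 0,"jaw": -1},
], newtons=40)

```text
time_s: 12.52
tcp_pos: [0.4846, 0.1215, 0.048]
tcp_rot: [0.707, 0.02, 0.706, -0.021]
ft_force: [-1.1, -0.8, 6.0]
grip_width: 0.0256
```

```bash
python3 st.py; python3 -c "
import numpy as np
c,s=np.cos(-.0602),np.sin(-.0602)
for a in np.arange(0,.95,.0989): d=.245*(1-np.cos(a))*1000; print(round(a,3),round(c*d,1),round(s*d,1),round(245*np.sin(a),1))"
```

```text
12.525 tcp [484.6 121.5  48. ] yaw_y 86.7 x [ 0.001 -0.    -1.   ] q [ 0.    0.22  1.95 -0.    0.96 -1.51] F [-1.1 -0.8  6. ] w 0.02557353554681069
0.0 0.0 -0.0 0.0
0.099 1.2 -0.1 24.2
0.198 4.8 -0.3 48.1
0.297 10.7 -0.6 71.6
0.396 18.9 -1.1 94.4
0.494 29.3 -1.8 116.3
0.593 41.8 -2.5 137.0
0.692 56.3 -3.4 156.4
0.791 72.6 -4.4 174.2
0.89 90.6 -5.5 190.4
```

jog_arm([
  {"x": 0.3,"y": 0,"z": 12,"ax": 0,"ay": 0,"az": 0,"jaw": -1},
  {"x": 1.2,"y": -0.1,"z": 24.2,"ax": 0,"ay": 0,"az": 0,"jaw": -1},
  {"x": 2.7,"y": -0.2,"z": 36.2,"ax": 0,"ay": 0,"az": 0,"jaw": -1},
  {"x": 4.8,"y": -0.3,"z": 48.1,"ax": 0,"ay": 0,"az": 0,"jaw": -1},
  {"x": 7.5,"y": -0.4,"z": 60,"ax": 0,"ay": 0,"az": 0,"jaw": -1},
  {"x": 10.7,"y": -0.6,"z": 71.6,"ax": 0,"ay": 0,"az": 0,"jaw": -1},
  {"x": 14.5,"y": -0.8,"z": 83.1,"ax": 0,"ay": 0,"az": 0,"jaw": -1},
  {"x": 18.9,"y": -1.1,"z": 94.4,"ax": 0,"ay": 0,"az": 0,"jaw": -1},
  {"x": 18.9,"y": -1.1,"z": 94.4,"ax": 0,"ay": 0,"az": 0,"jaw": -1},
])

```text
time_s: 13.65
tcp_pos: [0.5029, 0.1205, 0.1421]
tcp_rot: [0.707, 0.021, 0.707, -0.021]
ft_force: [1.8, -0.2, -4.1]
grip_width: 0.0252
```

```bash
python3 st.py
python3 - <<'E'
from h import *
c=cap("side"); show(c,"side",["knob","flap","pointer"])
a=cap("top")["pixels"][150:270,190:310]; b=c["pixels"][165:285,180:310]
a=cv2.resize(a,None,fx=3,fy=3,interpolation=2);b=cv2.resize(b,None,fx=3,fy=3,interpolation=2)
cv2.imwrite("pics/l1.png",np.hstack([a,b])[:,:,::-1])
E
```

```text
13.65 tcp [502.9 120.5 142.1] yaw_y 86.6 x [-0.  0. -1.] q [ 0.    0.12  1.86  0.    1.17 -1.51] F [ 1.8 -0.2 -4.1] w 0.025210860214748148
knob [(0.92, [0.635, 0.138, 0.093], [233.0, 214.0])]
flap [(0.86, [0.632, 0.137, 0.094], [234.0, 214.0])]
pointer [(0.64, [0.768, -0.125, 0.051], [243.0, 175.0]), (0.48, [0.661, 0.24, 0.147], [204.0, 215.0])]
```

View pics/l1.png

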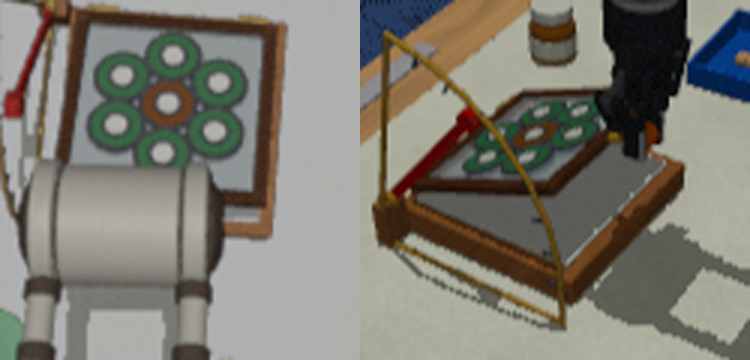

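jog_arm([
  {"x": 5,"y": -0.3,"z": 11.1,"ax": 0,"ay": 0,"az": 0,"jaw": -1},
  {"x": 10.4,"y": -0.7,"z": 21.9,"ax": 0,"ay": 0,"az": 0,"jaw": -1},
  {"x": 16.4,"y": -1,"z": 32.4,"ax": 0,"ay": 0,"az": 0,"jaw": -1},
  {"x": 22.9,"y": -1.4,"z": 42.6,"ax": 0,"ay": 0,"az": 0,"jaw": -1},
  {"x": 29.9,"y": -1.8,"z": 52.5,"ax": 0,"ay": 0,"az": 0,"jaw": -1},
  {"x": 37.4,"y": -2.3,"z": 62,"ax": 0,"ay": 0,"az": 0,"jaw": -1},
  {"x": 45.3,"y": -2.8,"z": 71.2,"ax": 0,"ay": 0,"az": 0,"jaw": -1},
  {"x": 53.7,"y": -3.3,"z": 79.8,"ax": 0,"ay": 0,"az": 0,"jaw": -1},
  {"x": 64.2,"y": -3.9,"z": 89.7,"ax": 0,"ay": 0,"az": 0,"jaw": -1},
  {"x": 64.2,"y": -3.9,"z": 89.7,"ax": 0,"ay": 0,"az": 0,"jaw": -1},
])

```text
time_s: 15.15
tcp_pos: [0.5685, 0.1172, 0.2325]
tcp_rot: [0.708, 0.021, 0.706, -0.02]
ft_force: [-0.9, 4.9, -3.0]
grip_width: 0.0251
```

```bash
python3 st.py
python3 - <<'E'
from h import *
a=cap("top")["pixels"][145:225,180:290]; b=cap("side")["pixels"][160:250,180:280]
a=cv2.resize(a,None,fx=6,fy=6,interpolation=2);b=cv2.resize(b,None,fx=6,fy=6,interpolation=2)
cv2.imwrite("pics/e1t.png",a[:,:,::-1]);cv2.imwrite("pics/e1s.png",b[:,:,::-1])
E
```

```text
15.15 tcp [568.5 117.2 232.5] yaw_y 86.6 x [ 0.002  0.001 -1.   ] q [-0.01  0.18  1.6   0.    1.36 -1.52] F [-0.9  4.9 -3. ] w 0.025055219226599548
```

View pics/e1s.png

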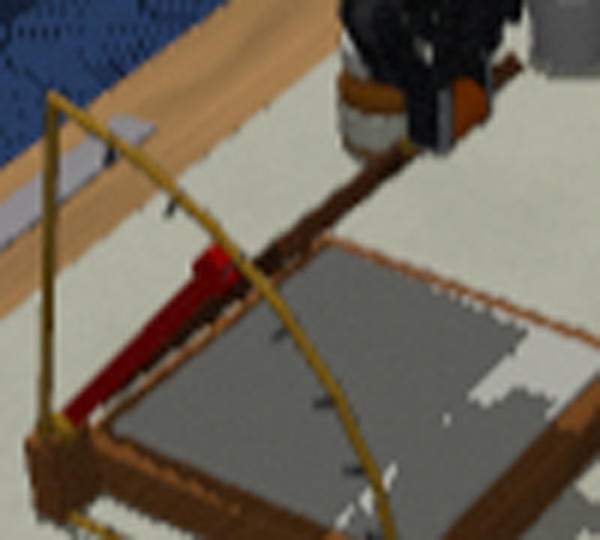

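View pics/e1t.png

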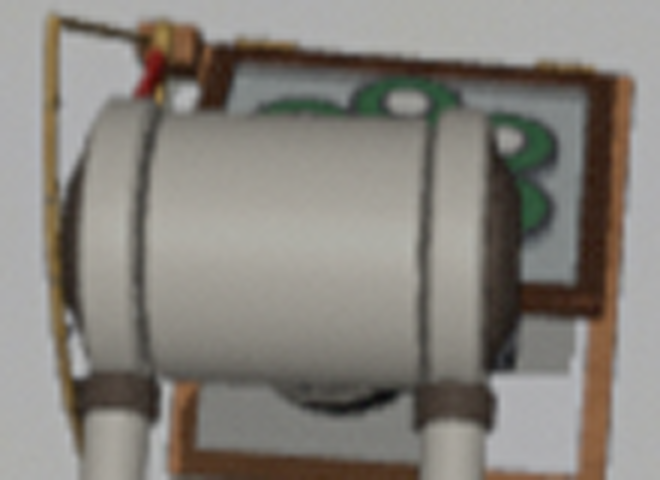

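```bash
cat > ptr.py <<'E'
from h import *
from scipy.optimize import least_squares
h=np.array([.72829576,.10631477]); yaw=-.0602; c,s=np.cos(yaw),np.sin(yaw)
def Wd(x,y,z): return np.array([h[0]+c*x-s*y,h[1]+s*x+c*y,.05+z])
wins={"top":(185,150,215,195),"side":(182,185,230,240)}
D={}
for n in wins:
    C=cap(n); im=cv2.imread(f"pics/{n}0.png"); hsv=cv2.cvtColor(im,cv2.COLOR_BGR2HSV).astype(int)
    m=((hsv[...,0]<5)|(hsv[...,0]>172))&(hsv[...,1]>170)&(hsv[...,2]>50)
    x0,y0,x1,y1=wins[n]; o=np.zeros(m.shape,bool); o[y0:y1,x0:x1]=m[y0:y1,x0:x1]
    P=np.argwhere(o)[:,::-1]; A=proj(C,Wd(0,.125,0))[0]; 
    d=np.linalg.norm(P-A,axis=1); tip=P[d>d.max()-6]; bar=P[d<d.max()-8]
    v=cv2.fitLine(bar.astype(np.float32),cv2.DIST_HUBER,0,.01,.01).ravel(); D[n]=(C,v,bar,tip); print(n,len(P),len(bar),"tip",tip.mean(0),"dir",v[:2],"ext",bar.min(0),bar.max(0),d.max())
    best=[]
    for a in np.arange(.7,1.05,.01):
        q=proj(C,np.array([Wd(-L*np.cos(a),.125,L*np.sin(a)) for L in(.03,.17)])); u=q[1]-q[0];u/=np.linalg.norm(u)
        best.append((abs(u[0]*v[1]-u[1]*v[0]),a))
    print("angle from direction",min(best))
C,v,bar,tip=D["side"]
# free fit: line 3D with hinge offset unknown: intersect planes of both image lines
N=[]
for n in D:
    C,v,_,_=D[n]; p=np.array([v[2:],v[2:]+10*v[:2]]); r_=ray(C,p); N.append(np.cross(*r_))
d=np.cross(*N); d/=np.linalg.norm(d); l=np.array([c*d[0]+s*d[1],-s*d[0]+c*d[1],d[2]]); print("3D line dir local",l,np.arctan2(abs(l[2]),abs(l[0])))
E
python3 ptr.py
```

```text
top 85 47 tip [194.125   185.15625] dir [ 0.3676807 -0.9299521] ext [195 154] [206 180] 39.61807015519901
angle from direction (np.float64(0.0031355111576591432), np.float64(0.8800000000000001))
side 145 99 tip [215.55263158 204.52631579] dir [ 0.68688834 -0.72676295] ext [191 208] [212 229] 40.12087291862528
angle from direction (np.float64(0.004898885677999509), np.float64(0.9100000000000001))
3D line dir local [ 0.61352939  0.01135808 -0.7895902 ] 0.9102238987595459
```

jog_arm([
  {"x": 3.7,"y": 0.5,"z": 3.2,"ax": 0,"ay": 0,"az": 0,"jaw": -1},
  {"x": 7.5,"y": 0.5,"z": 6.3,"ax": 0,"ay": 0,"az": 0,"jaw": -1},
  {"x": 7.5,"y": 0.5,"z": 6.3,"ax": 0,"ay": 0,"az": 0,"jaw": -1},
  {"x": 7.5,"y": 0.5,"z": 6.3,"ax": 0,"ay": 0,"az": 0,"jaw": -1},
])

```text
time_s: 15.85
tcp_pos: [0.5747, 0.1169, 0.2377]
tcp_rot: [0.707, 0.021, 0.707, -0.021]
ft_force: [-1.6, 1.5, -1.1]
grip_width: 0.0255
```

```bash
python3 st.py
python3 - <<'E'
from h import *
h=np.array([.7287,.1066]); yaw=-.0602; c,s=np.cos(yaw),np.sin(yaw)
def Wd(L,y,a,e=0): x=-L*np.cos(a)+e*np.sin(a); return [h[0]+c*x-s*y,h[1]+s*x+c*y,.05+L*np.sin(a)+e*np.cos(a)]
C=cap("side"); k=8; x0,y0=183,160
im=C["pixels"][y0:y0+70,x0:x0+90]; im=cv2.resize(im,None,fx=k,fy=k,interpolation=2)[:,:,::-1].copy(); raw=im.copy()
def L(P,col):
    q=((proj(C,np.array(P))-[x0,y0]+.5)*k).round().astype(int); cv2.polylines(im,[q.reshape(-1,1,2)],False,col,1,cv2.LINE_AA)
a=.893
L([Wd(.005,.125,a),Wd(.205,.125,a)],(255,255,255))
for e,col in((.006,(255,255,0)),(-.006,(0,255,0))): L([Wd(.005,.1,a,e),Wd(.205,.1,a,e),Wd(.205,-.1,a,e)],col)
cv2.imwrite("pics/o1.png",im)
# end-edge lines seen: report predicted for neighbours
for t in(.85,.893,.93): print(t,proj(C,np.array([Wd(.205,-.1,t,.006),Wd(.205,-.1,t,-.006),Wd(.195,.125,t)])).round(1).tolist())
E
```

```text
15.85 tcp [574.7 116.9 237.7] yaw_y 86.6 x [ 0. -0. -1.] q [-0.01  0.19  1.57 -0.    1.38 -1.52] F [-1.6  1.5 -1.1] w 0.025486707263395046
0.85 [[265.0, 166.8], [267.4, 169.8], [218.3, 206.0]]
0.893 [[263.1, 164.6], [265.6, 167.6], [216.3, 203.6]]
0.93 [[261.4, 162.7], [264.0, 165.7], [214.5, 201.6]]
```

View pics/o1.png

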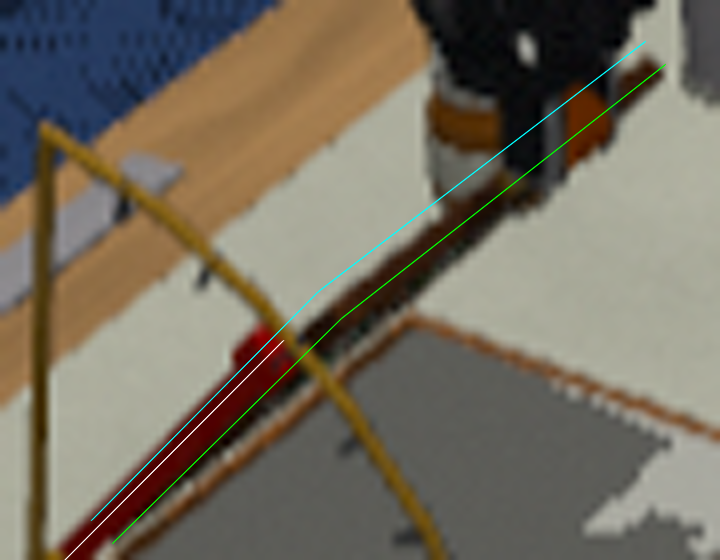

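```bash
cat > cmp.py <<'E'
from h import *
h=np.array([.7287,.1066]); yaw=-.0602; c,s=np.cos(yaw),np.sin(yaw)
def Wd(L,y,a,e=0): x=-L*np.cos(a)+e*np.sin(a); return [h[0]+c*x-s*y,h[1]+s*x+c*y,.05+L*np.sin(a)+e*np.cos(a)]
C=cap("side"); g=C["pixels"][...,1].astype(float)
def top_edge(col,y0,y1):  # last half-level crossing bright->dark going down
    v=g[y0:y1,col]; hi=v[:4].mean(); lo=v.min(); t=(hi+lo)/2; i=np.argmax(v<t); return y0+i-1+(v[i-1]-t)/(v[i-1]-v[i])
def pred(A,B,col): q=proj(C,np.array([A,B])); f=(col-q[0,0])/(q[1,0]-q[0,0]); return q[0,1]+f*(q[1,1]-q[0,1])
G=np.arange(.80,1.0,.001)
def solve(ab,cols,ob): return [round(float(np.interp(0,sorted(o-pred(*ab(a),k) for a in G),[x for _,x in sorted((o-pred(*ab(a),k),a) for a in G)])),3) for k,o in zip(cols,ob)]
for name,ab,cols in(("panel",lambda a:(Wd(.205,.1,a,.006),Wd(.205,-.1,a,.006)),range(226,236)),("ptr",lambda a:(Wd(.02,.128,a,.006),Wd(.17,.128,a,.006)),range(196,210))):
    ob=[]
    for k in cols:
        p=pred(*ab(.885),k); ob.append(top_edge(k,int(p)-6,int(p)+9))
    a=solve(ab,cols,ob); print(name,np.round([o-pred(*ab(.885),k) for k,o in zip(cols,ob)],1),a,"med",np.median(a))
E
python3 cmp.py
python3 - <<'E'
from h import *
for n in("side","top"): 
    C=cap(n); show(C,n,["fid","pointer","pointer_tip"])
E
```

```text
panel [1.9 1.9 2.2 2.2 2.1 1.7 2.2 2.1 2.1 1.8] [0.865, 0.864, 0.862, 0.861, 0.863, 0.867, 0.862, 0.863, 0.862, 0.865] med 0.863
ptr [0.5 0.5 0.5 0.4 0.4 0.4 0.4 0.4 0.1 0.1 0.1 0.1 0.1 0.1] [0.871, 0.872, 0.873, 0.875, 0.876, 0.877, 0.878, 0.878, 0.883, 0.883, 0.884, 0.884, 0.884, 0.884] med 0.878
fid [(0.82, [0.339, -0.071, 0.019], [345.0, 225.0]), (0.69, [0.49, -0.239, 0.023], [323.0, 186.0]), (0.57, [0.351, 0.12, 0.012], [318.0, 261.0])]
pointer [(0.32, [0.482, -0.516, 0.019], [351.0, 156.0]), (0.27, [0.534, 0.569, 0.005], [168.0, 355.0])]
pointer_tip [(0.66, [0.661, 0.242, 0.146], [204.0, 215.0])]
fid [(0.69, [0.495, -0.24, 0.018], [362.0, 236.0]), (0.63, [0.374, 0.061, 0.008], [262.0, 273.0]), (0.55, [0.34, -0.079, 0.019], [308.0, 286.0])]
pointer [(0.69, [0.697, 0.049, 0.095], [269.0, 163.0])]
pointer_tip [(0.39, [0.49, -0.246, 0.005], [363.0, 238.0])]
```

jog_arm([
  {"x": 1.2,"y": 0,"z": 1,"ax": 0,"ay": 0,"az": 0,"jaw": -1},
  {"x": 2.4,"y": 0,"z": 2,"ax": 0,"ay": 0,"az": 0,"jaw": -1},
  {"x": 2.4,"y": 0,"z": 2,"ax": 0,"ay": 0,"az": 0,"jaw": -1},
  {"x": 2.4,"y": 0,"z": 2,"ax": 0,"ay": 0,"az": 0,"jaw": -1},
  {"x": 2.4,"y": 0,"z": 2,"ax": 0,"ay": 0,"az": 0,"jaw": -1},
])

```text
time_s: 16.98
tcp_pos: [0.5768, 0.1168, 0.2394]
tcp_rot: [0.707, 0.021, 0.707, -0.021]
ft_force: [-4.4, -1.4, -0.4]
grip_width: 0.0254
```

```bash
python3 st.py; python3 cmp.py
```

```text
16.975 tcp [576.8 116.8 239.4] yaw_y 86.6 x [-0.001 -0.001 -1.   ] q [-0.01  0.2   1.56 -0.    1.38 -1.52] F [-4.4 -1.4 -0.4] w 0.0253777042246001
panel [0.9 0.9 1.1 1.3 1.  0.7 0.9 1.1 1.1 0.8] [0.876, 0.875, 0.874, 0.872, 0.874, 0.877, 0.875, 0.874, 0.874, 0.876] med 0.8745
ptr [0.5 0.5 0.5 0.4 0.4 0.4 0.4 0.4 0.1 0.1 0.1 0.1 0.1 0.1] [0.87, 0.872, 0.873, 0.875, 0.876, 0.878, 0.878, 0.879, 0.883, 0.883, 0.883, 0.884, 0.884, 0.884] med 0.8785000000000001
```

```bash
python3 -c "
from plant import job
print(job.finish_job())"; python3 st.py
```

```text
the job is handed in; nothing more can be done
None
the job is handed in; nothing more can be done
```

I took the fid off the panel and laid it in the blue tray. Then I lifted the panel by its knob to the pointer and handed in at about 17 s with the arm still holding it.

- **Fid:** after release, both cameras placed it at about (0.49, -0.24), near the tray centre.
- **Panel against pointer:** in the last side picture the panel edge measured about 0.875 rad and the pointer about 0.88 rad.
- **Disagreement:** the arm's own position puts the panel at about 0.897 rad. Earlier pointer estimates ranged from 0.88 to 0.91 rad, so I settled between them. The match is probably within 0.02 rad.
- **Grip and pointer:** the grip on the knob was firm at 25 mm opening, with less than 5 N at the wrist. The pointer reading did not change over the last small move.
- **Not checked:** I did not compare the bystanders before and after. The arm never went near them on purpose, and no contact force above about 7 N showed up.

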